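Thread spools on the rack, dark to light

TASK

First lift the hold-down bar straight up and level out of the two brackets of the wooden thread rack and lay it lengthwise along the middle of the black rubber strip. Then stand the three loose thread spools upright on the rack's cork discs, one centred on each, in order of shade: the darkest next to the green button, the lightest next to the white button. Leave the brown dye bottle that stands among the spools where it is.

Things in the scene. Friction and masses are not known exactly. Their poses are not given: they have to be found in the camera images.
- spool_black: spool of waxed black thread with white end flanges and a disc of the same colour on top, standing upright; 43 mm diameter, 52 mm high, 60 g, rigid; origin at the centre of its underside, z up its axis. The darkest of the three. (Another black spool far away at the back of the bench is not meant.) It is one of the three loose spools that stand on the bare bench between the rack and the vice.
- spool_red: spool of waxed red thread with white end flanges and a disc of the same colour on top, standing upright; 43 mm diameter, 52 mm high, 60 g, rigid; origin at the centre of its underside, z up its axis. The middle shade. It is one of the three loose spools that stand on the bare bench between the rack and the vice.
- spool_sand: spool of waxed sand-coloured (pale beige) thread with white end flanges and a disc of the same colour on top, standing upright; 43 mm diameter, 52 mm high, 60 g, rigid; origin at the centre of its underside, z up its axis. The lightest. It is one of the three loose spools that stand on the bare bench between the rack and the vice.
- bar: loose aluminium bar 250 mm long (y), 16 wide (x), 22 high (z), black rubber grip sleeve round its middle 60 mm long, 20 wide, 23 high; 160 g; origin: centre of underside. At the start it lies in both brackets, underside 35 mm above the bench, along the row and over the cork discs, so no spool can stand there until it is out.
- rack: fixed dark wood board, 70 (x) by 316 mm (y), top 15 mm above the bench; origin: centre of underside. Three cork discs 50 mm across, level with its top, at y = -68, 0, +68 mm, x = 0. At y = -112 and +112 mm an open-topped steel U bracket, 34 (x) by 10 mm (y): slot 22 mm wide in x, slot floor 35 mm, bracket top 60 mm above the bench. A button at each end. Its y is within 0.2 rad of world -x.
- green_button: fixed green domed button, 22 mm across, 8 mm high, on one end of the rack, at y = +142 or -142 mm of the rack (the end differs from start to start); origin at the centre of its underside. It marks the dark end of the row.
- white_button: fixed white domed button like the green one, on the other end of the rack; it marks the light end of the row.
- strip: fixed flat black rubber strip on the green cutting mat at the robot's right, 300 mm long (its y), 80 mm wide (x), top 6 mm above the bench; origin at the centre of its underside. The bar's place; the bar may lie either way round on it.
- dye_brown: brown dye bottle with a black cap, 34 mm diameter, 74 mm high, 60 g, loose, standing among the spools; origin at the centre of its underside. A bystander: it stays where it is, upright.
Not all that is in view belongs to the job. There is more than one size of the spool_sand; the job needs the middle-sized.

How it is judged:
By the outcome, as a careful person would: the job done as asked, in the order asked, and still so for the second after the job is handed in, with the robot touching nothing.
It also fails if it takes over 88 s, if anything falls off the work surface, if the arm or the gripper's body presses on something with over 40 N, if the wrist force passes 120 N, or if a joint passes its speed limit or range.

ROBOT

A 6-joint arm with a two-finger parallel gripper is mounted at the origin on a cart in front of the work surface, level with it; the furniture and walls round the work are solid. World frame = base frame: x ahead of the robot, y to its left, z up, the work surface at z = 0. Lengths are in m, angles in degrees, forces in N, time in s.
With the tool pointing down it reaches from about 0.4 to 0.825 m from the base axis. Payload 7 kg.
Tool frame: the origin (TCP) lies on the centre line of the jaws, within the pads' length; the fingertips stand 19 mm ahead of it and the grasp point (between the pads) is the TCP (r.tip_extent is the distance from the TCP to the fingertips, in m); z points along the fingers, y is the line along which they close (so a half turn about z gives the same grasp; the last joint's range is limited). The gripper opens to 88 mm and grips with 3 to 60 N. Pads are 19 mm wide; open, the fingers measure 130 mm over their backs; the gripper's body (78 mm by 193 mm) begins 47 mm behind the grasp point.
Start: joints at [-26.923, 20.546, 0.682, 0, -70.136, -16.507], TCP at [0.49, -0.464, 0.246] pointing down, gripper open.
Joint ranges: [-176.03, 176.03], [-82.01, 121.73], [-58.28, 71.71], [-173.87, 95.51], [-174.79, -0.11], [-173.66, 173.66]. Speed limits (degrees/s): [136.94, 136.94, 172.46, 180, 180, 180].

INTERFACE

Orientations are given as [roll, pitch, yaw] about the fixed x, y, z axes, in that order (R = Rz(yaw) Ry(pitch) Rx(roll)).
In Python, from plant import r gives the robot as it stands. The module is installed in compiled form; this text tells all that it offers.
- The arm moves only by the tool jog_arm, never from a script. Its argument "deltas" is a list that holds one entry, the list of rows, each a list of 5 numbers: the opening, from -1 (shut) to 1 (fully open), then the shift along the world's x, y, z in cm, then the turn about the world's z in rad. In form: [[[claw, dx, dy, dz, turn], ...]]. A call has 1 to 8 rows; each row shifts and turns the commanded pose from where the row before left it; what a row does not reach is not made up. A row lasts 1/8 s, in which the tool goes at most 62.5 mm and 10.7 degrees, less where a joint would pass 70% of its speed; a pose out of reach is approached as far as the arm can. A call with a gripper value outside its range is refused whole. The fingers move at their own pace and stop on an object; "force" is the grip in N (left out, the last holds). Time passes only in rows, so rows that do not move let the fingers close. It gives the time, the measured TCP pose, the force, the opening and the grip force at its end, in the units of the state.
- r.get_state(): the state, without advancing time (a new reading comes with each control period).
- r.capture(name): name is "side" or "top"; returns the picture (480x640x3 uint8, blue, green, red); there is no depth.
- r.camera_info(name): a dict with "fx", "fy", "cx", "cy" (pixels), "view" (4x4, takes a point from world to camera coordinates). Camera axes: x right, y up, looking along -z (the intrinsics and any distortion apply to the point x, -y, -z); pixel columns grow to the right and rows downward; lengths in m; the calibration is good to about 2 mm. A picture is of the moment at which its call begins. camera_info takes no time and is no camera call.
- r.close_job(): hands the job in; it is judged then, once.
The state is a dict: "time_s": time; "joints": joint angles; "qd": joint speeds; "joint_torque": joint torques, N m; "tcp_pos": TCP position; "eef_rot": TCP orientation; "contact_force": force on the tool from outside, world axes, zero at the start; "moment": the same for the moment, N m; "gripper_width": finger opening in m; "gripper_force": force on a finger pad.
Only numpy, scipy, OpenCV 4.12 (cv2) and the standard library are available. Lean on these libraries where they do the work, as an engineer would, in place of code of your own. Each camera call takes 0.05 s, during which the arm holds its last target. There are 200 camera calls.

## Working session

There is one attempt and no reset: what is moved stays moved. The work goes in short steps, Python scripts to look and compute and a tool call to move; the robot and the scene stay as the last step left them, time stands still between calls to the robot, and variables do not carry over. Pictures are saved under pics/ and viewed, at most 14 in all, crops included, and the job is handed in when it is done.

Besides the shell and the picture viewer there is one more tool, called as name(argument=value, ...), one argument or row to a line, values as JSON. jog_arm: Moves the arm, as the interface text tells. Its arguments: {"type":"object","properties":{"deltas":{"type":"array"},"force":{"type":"number"}},"required":["deltas"]}

```bash
mkdir -p pics; python3 - <<'E'
from plant import r
import cv2
for n in("top","side"):
    cv2.imwrite(f"pics/{n}0.png",r.capture(n)); i=r.camera_info(n); print(n,i)
s=r.get_state();print(s)
E
```

```text
top {'fx': 519.5892862571931, 'fy': 519.5892862571931, 'cx': 321.3197856716189, 'cy': 233.29362159427797, 'view': array([[-0.02500521, -0.99947964, -0.02037637, -0.09630258],
       [ 0.99264577, -0.0272389 ,  0.11795088, -0.55979615],
       [-0.11844453, -0.01727713,  0.99281035, -1.14176843],
       [ 0.        ,  0.        ,  0.        ,  1.        ]])}
side {'fx': 569.64756234876, 'fy': 569.64756234876, 'cx': 307.93937104989544, 'cy': 230.84787586546958, 'view': array([[ 0.87028388,  0.49181407,  0.02692378, -0.40868499],
       [-0.24634458,  0.38727949,  0.88844186,  0.12070811],
       [ 0.42652118, -0.77982916,  0.45819882, -1.45993377],
       [ 0.        ,  0.        ,  0.        ,  1.        ]])}
{'time_s': 0.1, 'joints': array([-2.69209301e+01,  2.05870739e+01,  6.41398299e-01, -1.70516487e-02,
       -7.01365179e+01, -1.65065808e+01]), 'qd': array([-0.07616113, -0.12322196,  0.13276066,  0.02162703, -0.05130106,
        0.0638953 ]), 'joint_torque': array([-1.96341760e-03, -5.84165382e+01,  2.93747807e+01,  7.01553896e+00,
        1.00951223e-02, -4.71753538e-05]), 'tcp_pos': array([ 0.48991197, -0.46377   ,  0.24473946]), 'eef_rot': array([ 1.79916639e+02, -7.98524115e-03, -1.33433310e+02]), 'contact_force': array([ 0.03702515,  0.37533385, -0.00458525]), 'moment': array([-0.03839251,  0.00117357,  0.0118694 ]), 'gripper_force': 0.0, 'gripper_width': 0.08762057752989626}
```

View pics/top0.png

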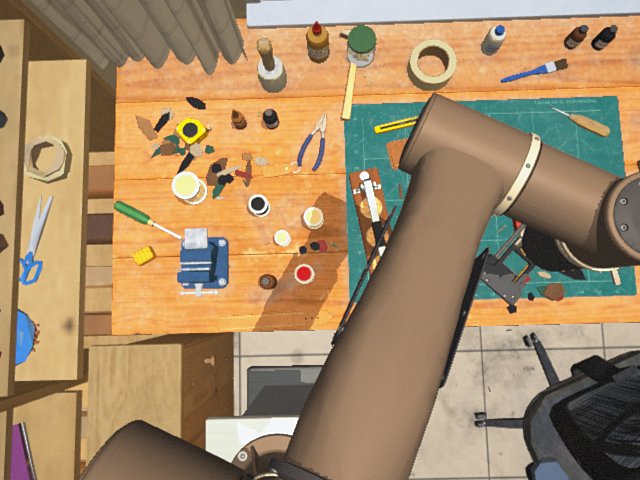

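View pics/side0.png

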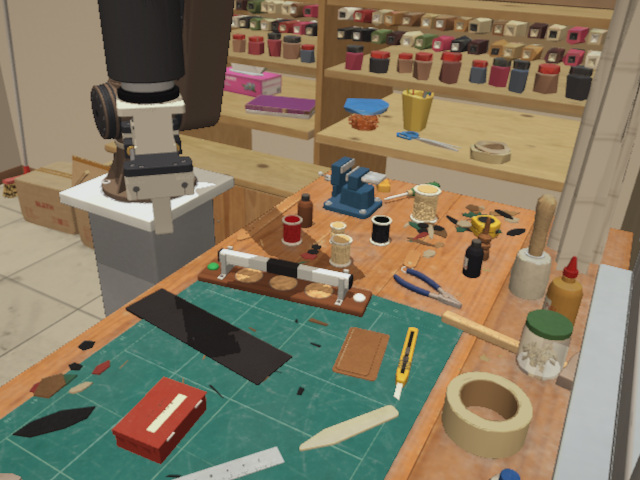

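```bash
cat > h.py <<'E'
import numpy as np,cv2
from plant import r
def ray(n,u,v):
    i=r.camera_info(n);V=i["view"];R=V[:3,:3];t=V[:3,3]
    d=np.array([(u-i["cx"])/i["fx"],-(v-i["cy"])/i["fy"],-1]);return -R.T@t,R.T@d
def atz(n,u,v,z):
    c,d=ray(n,u,v);return c+d*(z-c[2])/d[2]
def proj(n,p):
    i=r.camera_info(n);V=i["view"];q=V[:3,:3]@np.asarray(p)+V[:3,3]
    return i["cx"]+i["fx"]*q[0]/-q[2],i["cy"]-i["fy"]*q[1]/-q[2]
def crop(src,dst,x0,y0,x1,y1,k):
    cv2.imwrite(dst,cv2.resize(cv2.imread(src)[y0:y1,x0:x1],None,fx=k,fy=k,interpolation=cv2.INTER_CUBIC))
E
python3 - <<'E'
from h import *
crop("pics/top0.png","pics/c1.png",230,150,430,300,4)
crop("pics/side0.png","pics/c2.png",180,200,400,320,3.6)
for n,u,v,z in[("top",259,205,.052),("top",313,217,.052),("top",282,238,.045),("top",304,273,.052),("top",187,187,.06),("top",267,282,.074)]:print(u,v,atz(n,u,v,z).round(3))
for u,v in[(127,303),(156,290),(290,352),(264,376)]:print(atz("side",u,v,.006).round(3))
E
```

```text
259 205 [0.622 0.027 0.052]
313 217 [ 0.592 -0.094  0.052]
282 238 [ 0.547 -0.023  0.045]
304 273 [ 0.468 -0.071  0.052]
187 187 [0.666 0.187 0.06 ]
267 282 [0.449 0.008 0.074]
[ 0.351 -0.422  0.006]
[ 0.365 -0.366  0.006]
[ 0.657 -0.388  0.006]
[ 0.652 -0.453  0.006]
```

View pics/c1.png

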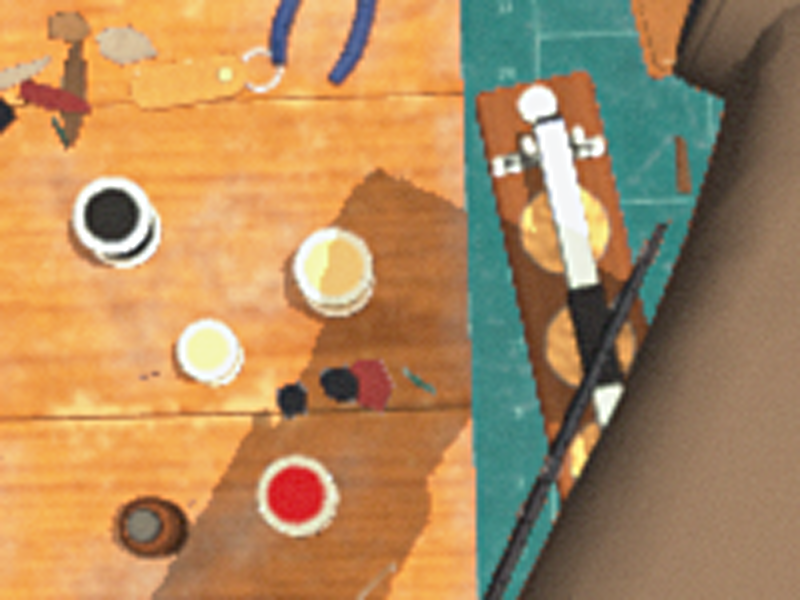

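View pics/c2.png

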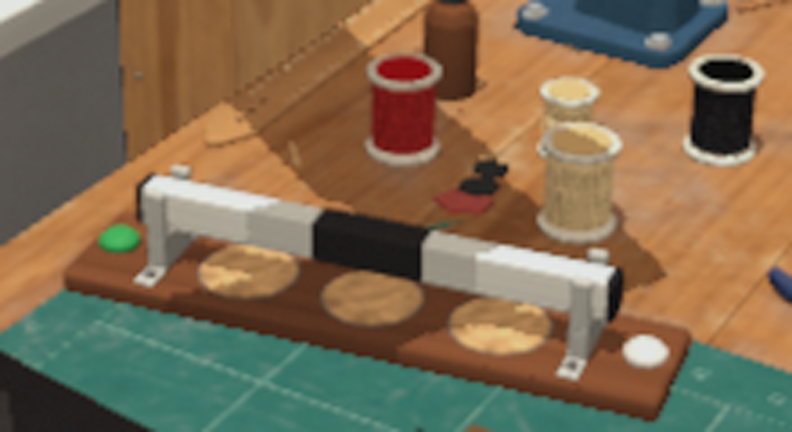

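```bash
cat >> h.py <<'E'
from scipy.optimize import least_squares
def fit(obs,x0):
    # obs: (cam,u,v,local xyz); pose x,y,yaw
    def f(p):
        c,s=np.cos(p[2]),np.sin(p[2])
        return np.ravel([np.subtract(proj(n,(p[0]+c*l[0]-s*l[1],p[1]+s*l[0]+c*l[1],l[2])),(u,v)) for n,u,v,l in obs])
    q=least_squares(f,x0);return q.x,q.fun.reshape(-1,2).round(1)
def c1(x,y):return 230+(x+.5)/4-.5,150+(y+.5)/4-.5
def c2(x,y):return 180+(x+.5)/3.6-.5,200+(y+.5)/3.6-.5
E
python3 - <<'E'
from h import *
S=lambda x,y,l:("side",*c2(x,y),l)
T=lambda x,y,l:("top",*c1(x,y),l)
# y axis ~ -x world; green at +142
o=[S(119,239,(0,.142,.018)),S(646,351,(0,-.142,.018)),S(249,271,(0,.068,.015)),S(372,297,(0,0,.015)),S(501,325,(0,-.068,.015))]
t=[T(538,104,(0,-.142,.02)),T(565,230,(0,-.068,.015)),T(478,96,(-.035,-.158,.015)),T(590,71,(.035,-.158,.015))]
for q in(o,o+t,o+t[:2]):
    for sg in (1,):
        p,f=fit(q,[.5,-.25,np.pi/2]);print(p.round(4),f.tolist())
c=[(127,303),(156,290),(290,352),(264,376)]
L=[(.04,.15,.006),(-.04,.15,.006),(-.04,-.15,.006),(.04,-.15,.006)]
for y0 in (np.pi/2,):
  p,f=fit([("side",*a,l) for a,l in zip(c,L)],[.5,-.4,y0]);print("strip",p.round(4),f.tolist())
for nm,a,b in[("black",(115,213),(725,76)),("sand",(333,265),(580,140)),("red",(297,494),(404,70))]:
  print(nm,atz("top",*c1(*a),.052).round(4),atz("side",*c2(*b),.052).round(4))
print("small",atz("top",*c1(208,350),.04),"dye",atz("top",*c1(145,524),.074))
E
```

```text
[ 0.551  -0.2366  1.7503] [[0.1, -0.1], [-0.0, -0.1], [-0.0, 0.1], [0.1, 0.2], [-0.1, -0.0]]
[ 0.5503 -0.237   1.7409] [[-0.0, -0.4], [-0.7, 0.2], [-0.3, -0.1], [-0.4, 0.1], [-0.7, 0.1], [-0.0, -0.1], [-0.3, -0.3], [28.2, -7.2], [-29.3, 4.9]]
[ 0.5509 -0.237   1.7457] [[0.0, -0.2], [-0.3, 0.2], [-0.1, 0.1], [-0.1, 0.2], [-0.4, 0.1], [-0.3, -0.3], [-0.5, -0.5]]
strip [ 0.5035 -0.4008  1.544 ] [[28.3, -17.0], [-34.7, 17.5], [-22.8, 20.5], [32.3, -32.6]]
black [0.6272 0.0281 0.052 ] [0.6295 0.0237 0.052 ]
sand [ 0.5943 -0.0934  0.052 ] [ 0.5936 -0.0921  0.052 ]
red [ 0.4675 -0.0707  0.052 ] [ 0.469  -0.0696  0.052 ]
small [ 0.5499263  -0.02173933  0.04      ] dye [0.45247029 0.0106165  0.074     ]
```

```bash
python3 - <<'E'
from h import *
S=lambda x,y,l:("side",*c2(x,y),l)
T=lambda x,y,l:("top",*c1(x,y),l)
o=[S(119,239,(0,.142,.018)),S(646,351,(0,-.142,.018)),S(249,271,(0,.068,.015)),S(372,297,(0,0,.015)),S(501,325,(0,-.068,.015))]
t=[T(538,104,(0,-.142,.02)),T(565,230,(0,-.068,.015)),T(478,96,(.035,-.158,.015)),T(590,71,(-.035,-.158,.015))]
p,f=fit(o+t,[.5,-.25,np.pi/2]);print(p.round(4),f.tolist())
# bar ends in top: top z .057
print("bar far end top", atz("top",*c1(547,121),.057).round(4), "sleeve far edge", atz("top",*c1(584,286),.058).round(4))
print("bar sleeve edges side", [atz("side",*c2(*a),.058).round(4) for a in((322,208),(424,234))])
c=[(127,303),(156,290),(290,352),(264,376)]
L=[(-.04,.15,.006),(.04,.15,.006),(.04,-.15,.006),(-.04,-.15,.006)]
p,f=fit([("side",*a,l) for a,l in zip(c,L)],[.5,-.4,1.5]);print("strip",p.round(4),f.tolist())
E
```

```text
[ 0.5502 -0.237   1.7415] [[-0.1, -0.4], [-0.7, 0.2], [-0.4, -0.1], [-0.4, 0.1], [-0.7, 0.1], [-0.0, -0.1], [-0.3, -0.2], [-1.3, -1.3], [0.2, -0.9]]
bar far end top [ 0.6715 -0.215   0.057 ] sleeve far edge [ 0.5778 -0.2321  0.058 ]
bar sleeve edges side [array([ 0.5212, -0.2368,  0.058 ]), array([ 0.5774, -0.2316,  0.058 ])]
strip [ 0.5056 -0.4059  1.4832] [[-3.8, 3.3], [2.9, -4.2], [3.8, -2.8], [-2.6, 2.0]]
```

jog_arm(
  deltas=[
    [[1, 1.5, 5.5, 0, -0.16], [1, 1.5, 5.5, 0, -0.16], [1, 1.5, 5.5, 0, -0.16], [1, 1.6, 5.2, -2, -0.16], [1, 0, 0, -4, 0], [1, 0, 0, -2, 0], [1, 0, 0, 0, 0]],
  ],
  force=30,
)

```text
time_s: 0.98
tcp_pos: [0.55, -0.2466, 0.1637]
eef_rot: [179.9, -0.2, -170.1]
contact_force: [-0.4, -0.4, 0.9]
gripper_width: 0.0876
gripper_force: 0.0
```

jog_arm(
  deltas=[
    [[1, 0, 1.0, -3, 0], [1, 0, 0, -4, 0], [1, 0, 0, -3, 0], [1, 0, 0, -1.5, 0], [1, 0, 0, 0, 0]],
  ],
)

```text
time_s: 1.6
tcp_pos: [0.5511, -0.2373, 0.0505]
eef_rot: [180.0, -0.1, -170.1]
contact_force: [-0.1, -0.6, 0.4]
gripper_width: 0.0878
gripper_force: 0.0
```

```bash
python3 - <<'E'
from h import *
t=r.capture("top");s=r.capture("side")
cv2.imwrite("pics/t1.png",t);cv2.imwrite("pics/s1.png",s)
crop("pics/s1.png","pics/s1c.png",100,180,380,390,2.8)
E
```

```text
(no output)
```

View pics/t1.png

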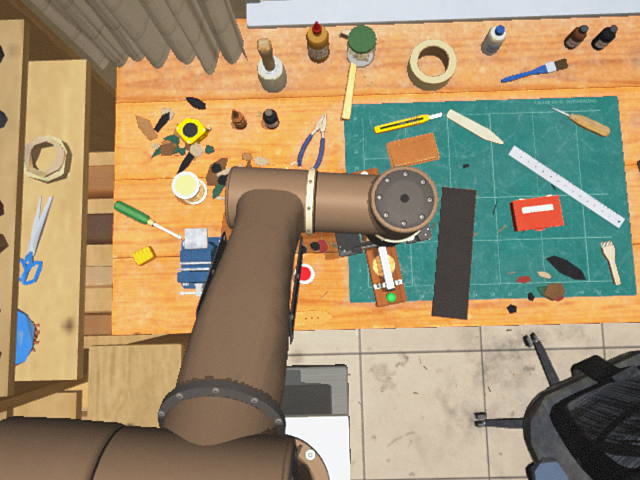

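View pics/s1c.png

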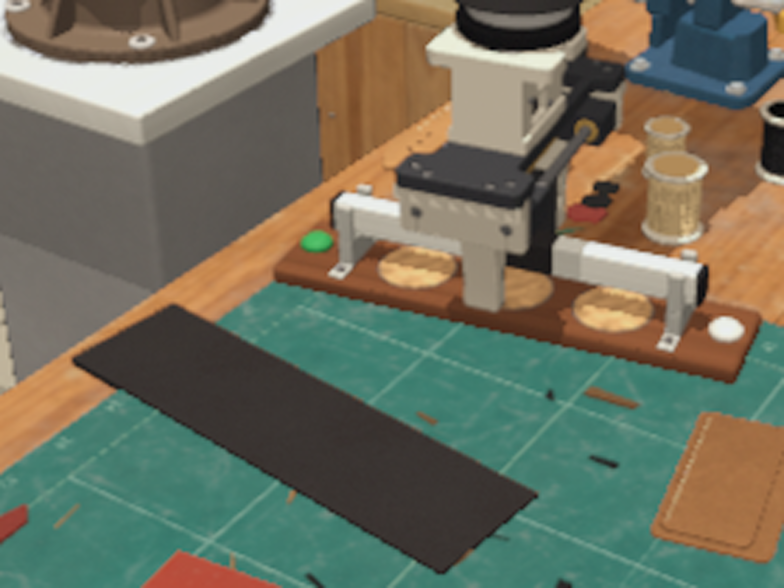

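```bash
python3 - <<'E'
from h import *
L=[(-.04,.15,.006),(.04,.15,.006),(.04,-.15,.006),(-.04,-.15,.006)]
c=[(74,360),(175,304),(537,494),(443,572)]
S=[("side",99.7+a/2.8,179.7+b/2.8,l) for (a,b),l in zip(c,L)]
T=[("top",*a,l) for a,l in zip([(467,319),(432,315),(444,187),(476,190)],L)]
for q in(S,T,S+T):
  p,f=fit(q,[.5,-.4,1.5]);print("strip",p.round(4),f.tolist())
print(atz("top",391,297,.021))
E
```

```text
strip [ 0.5115 -0.4136  1.4371] [[-1.1, -0.9], [-0.1, -0.8], [1.3, -0.0], [-0.2, 0.8]]
strip [ 0.5092 -0.4148  1.435 ] [[0.2, 0.7], [-0.3, 0.7], [-1.2, -1.1], [1.3, -0.5]]
strip [ 0.5107 -0.4139  1.4366] [[-1.5, -1.0], [-0.5, -0.9], [0.7, -0.0], [-0.9, 0.7], [-0.1, 0.0], [-0.7, 0.1], [-1.8, -1.7], [0.8, -1.1]]
[ 0.41032727 -0.26335775  0.021     ]
```

jog_arm(
  deltas=[
    [[1, 0, 0, -0.4, 0], [-1, 0, 0, 0, 0], [-1, 0, 0, 0, 0], [-1, 0, 0, 0, 0], [-1, 0, 0, 0, 0], [-1, 0, 0, 0, 0], [-1, 0, 0, 0, 0], [-1, 0, 0, 0, 0]],
  ],
  force=30,
)

```text
time_s: 2.7
tcp_pos: [0.5512, -0.237, 0.0465]
eef_rot: [-180.0, -0.0, -170.1]
contact_force: [-0.7, 0.6, 0.4]
gripper_width: 0.0232
gripper_force: 0.0
```

jog_arm(
  deltas=[
    [[-1, 0, 0, 0, 0], [-1, 0, 0, 0, 0]],
  ],
)

```text
time_s: 2.95
tcp_pos: [0.5512, -0.237, 0.0465]
eef_rot: [-180.0, 0.0, -170.1]
contact_force: [-0.1, -0.5, 0.3]
gripper_width: 0.0197
gripper_force: 30.0
```

jog_arm(
  deltas=[
    [[-1, 0, 0, 0.5, 0], [-1, 0, 0, 1, 0], [-1, 0, 0, 1.5, 0], [-1, 0, 0, 2, 0], [-1, 0, 0, 1, 0], [-1, 0, 0, 0, 0]],
  ],
)

```text
time_s: 3.7
tcp_pos: [0.5517, -0.2371, 0.1078]
eef_rot: [-180.0, 0.1, -170.1]
contact_force: [-0.8, -0.3, -1.5]
gripper_width: 0.0199
gripper_force: 30.0
```

jog_arm(
  deltas=[
    [[-1, 0, 0, -2, 0], [-1, 0, 0, -2, 0], [-1, 0, 0, -1.3, 0], [-1, 0, 0, -0.6, 0], [-1, 0, 0, 0, 0], [0.0, 0, 0, 0, 0], [0.0, 0, 0, 0, 0], [0.0, 0, 0, 0, 0]],
  ],
)

```text
time_s: 4.7
tcp_pos: [0.5514, -0.2371, 0.0479]
eef_rot: [-180.0, 0.0, -170.1]
contact_force: [0.0, -0.9, 0.3]
gripper_width: 0.042
gripper_force: 0.0
```

jog_arm(
  deltas=[
    [[0.0, 0, 0, 0.95, 0], [0.0, 0, 0, 0, 0], [-1, 0, 0, 0, 0], [-1, 0, 0, 0, 0], [-1, 0, 0, 0, 0], [-1, 0, 0, 0, 0], [-1, 0, 0, 0, 0], [-1, 0, 0, 0, 0]],
  ],
)

```text
time_s: 5.7
tcp_pos: [0.551, -0.237, 0.0569]
eef_rot: [180.0, -0.0, -170.1]
contact_force: [-0.1, -0.5, -1.8]
gripper_width: 0.02
gripper_force: 30.0
```

jog_arm(
  deltas=[
    [[-1, 0, 0, 0.5, 0], [-1, 0, 0, 1, 0], [-1, 0, 0, 1.5, 0], [-1, 0, 0, 2, 0], [-1, 0, 0, 1, 0], [-1, 0, 0, 0, 0]],
  ],
)

```text
time_s: 6.45
tcp_pos: [0.5517, -0.2371, 0.1183]
eef_rot: [-180.0, 0.1, -170.1]
contact_force: [-0.1, 0.2, -1.2]
gripper_width: 0.0197
gripper_force: 30.0
```

jog_arm(
  deltas=[
    [[-1, -0.5, -2, 0, 0], [-1, -0.7, -3, 0, -0.06], [-1, -0.7, -3, 0, -0.08], [-1, -0.7, -3, 0, -0.08], [-1, -0.7, -3, 0, -0.06], [-1, -0.4, -2.2, 0, -0.026], [-1, -0.3, -1.5, 0, 0], [-1, 0, 0, 0, 0]],
  ],
)

```text
time_s: 7.45
tcp_pos: [0.5107, -0.4149, 0.1166]
eef_rot: [180.0, -0.0, 172.3]
contact_force: [0.1, 0.2, -0.6]
gripper_width: 0.0195
gripper_force: 30.0
```

```bash
python3 - <<'E'
from h import *
cv2.imwrite("pics/s2.png",r.capture("side"))
crop("pics/s2.png","pics/s2c.png",60,180,360,400,2.6)
print(r.get_state()["tcp_pos"])
E
```

```text
[ 0.51091188 -0.41417264  0.11669058]
```

View pics/s2c.png

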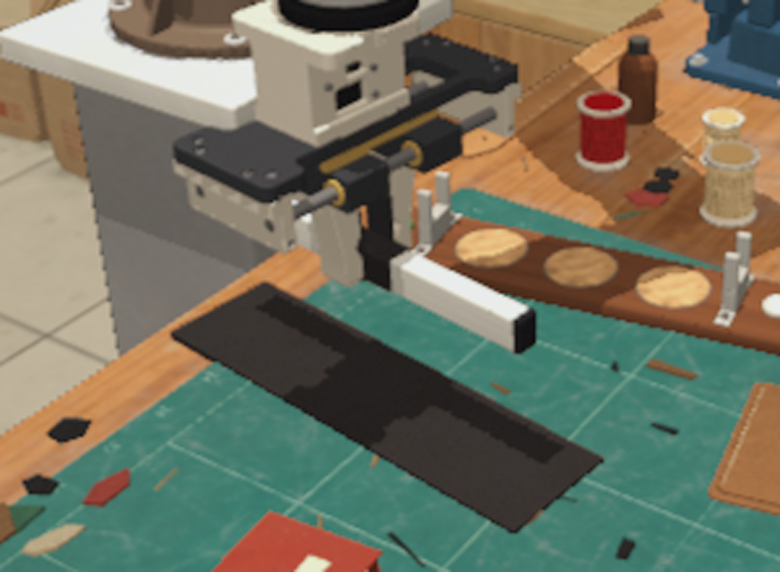

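jog_arm(
  deltas=[
    [[-1, 0, 0, -2.5, 0], [-1, 0, 0, -2.5, 0], [-1, 0, 0, -2, 0], [-1, 0, 0, -1.2, 0], [-1, 0, 0, -0.5, 0], [-1, 0, 0, -0.15, 0], [-1, 0, 0, 0, 0]],
  ],
)

```text
time_s: 8.38
tcp_pos: [0.5116, -0.4142, 0.0292]
eef_rot: [-180.0, 0.1, 172.4]
contact_force: [-0.2, -0.1, -1.5]
gripper_width: 0.02
gripper_force: 30.0
```

jog_arm(
  deltas=[
    [[-1, 0, 0, -0.1, 0], [-1, 0, 0, -0.05, 0], [-1, 0, 0, 0, 0]],
  ],
)

```text
time_s: 8.75
tcp_pos: [0.5114, -0.4142, 0.0279]
eef_rot: [-180.0, 0.0, 172.4]
contact_force: [-0.7, 2.0, 5.9]
gripper_width: 0.0197
gripper_force: 30.0
```

jog_arm(
  deltas=[
    [[0.36, 0, 0, 0, 0], [0.36, 0, 0, 0, 0], [0.36, 0, 0, 0, 0], [0.36, 0, 0, 1, 0], [0.36, 0, 0, 3, 0], [0.36, 0, 0, 4, 0], [0.36, 0, 0, 4, 0], [0.36, 0, 0, 0, 0]],
  ],
)

```text
time_s: 9.75
tcp_pos: [0.5132, -0.4152, 0.152]
eef_rot: [-179.8, 0.4, 172.4]
contact_force: [-0.4, -0.5, -0.5]
gripper_width: 0.0595
gripper_force: 0.0
```

jog_arm(
  deltas=[
    [[0.36, 0.7, 4, 0, 0], [0.36, 1.5, 5.5, 0, 0.06], [0.36, 1.5, 5.5, 0, 0.08], [0.36, 1.5, 5.5, 0, 0.08], [0.36, 1.5, 5.5, 0, 0.08], [0.36, 1.5, 5.5, 0, 0], [0.36, 1.5, 5, 0, 0], [0.36, 1.2, 4, 0, 0]],
  ],
)

```text
time_s: 10.75
tcp_pos: [0.6203, -0.0069, 0.1471]
eef_rot: [180.0, -0.0, -170.4]
contact_force: [0.3, -0.0, -0.5]
gripper_width: 0.0595
gripper_force: 0.0
```

```bash
python3 - <<'E'
from h import *
cv2.imwrite("pics/t3.png",r.capture("top"));cv2.imwrite("pics/s3.png",r.capture("side"))
a=cv2.resize(cv2.imread("pics/t3.png")[160:340,340:500],None,fx=2.4,fy=2.4,interpolation=cv2.INTER_CUBIC)
b=cv2.resize(cv2.imread("pics/s3.png")[200:380,120:300],None,fx=2.2,fy=2.4,interpolation=cv2.INTER_CUBIC)
cv2.imwrite("pics/m3.png",np.hstack([a,b]))
print(r.get_state()["tcp_pos"])
E
```

```text
[ 0.62117834 -0.00541688  0.14689151]
```

View pics/m3.png

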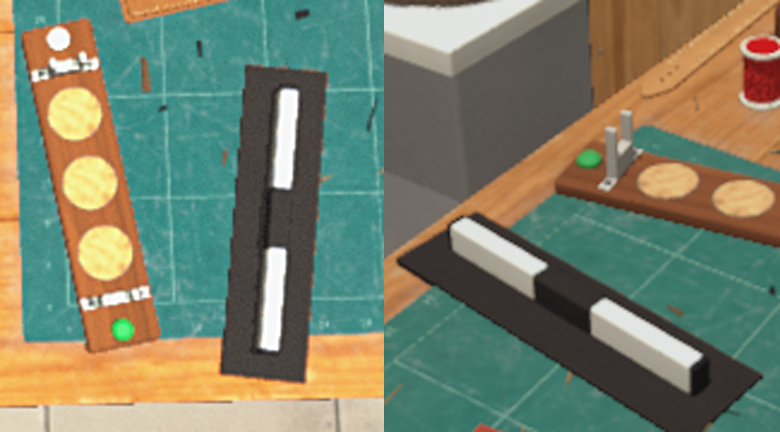

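```bash
python3 - <<'E'
from h import *
P=lambda x,y:(340+(x+.5)/2.4-.5,160+(y+.5)/2.4-.5)
T=lambda x,y,l:("top",*P(x,y),l)
p,f=fit([T(59,38,(0,-.142,.02)),T(75,113,(0,-.068,.015)),T(90,182,(0,0,.015)),T(105,252,(0,.068,.015)),T(122,330,(0,.142,.02))],[.55,-.24,1.74]);print("rack",p.round(4),f.tolist())
L=[(-.04,.15,.006),(.04,.15,.006),(.04,-.15,.006),(-.04,-.15,.006)]
p,f=fit([T(*a,l) for a,l in zip([(305,382),(221,375),(247,66),(327,72)],L)],[.5,-.4,1.5]);print("strip",p.round(4),f.tolist())
a=atz("top",*P(288,89),.028);b=atz("top",*P(268,352),.028);print("bar",(a+b)/2,np.linalg.norm(a-b),np.arctan2(*(a-b)[1::-1]))
a=atz("top",*P(280,189),.029);b=atz("top",*P(275,247),.029);print("sleeve",(a+b)/2)
E
```

```text
rack [ 0.5502 -0.2381  1.7443] [[0.1, -0.0], [-0.0, 0.1], [-0.1, 0.1], [-0.0, 0.1], [0.1, -0.2]]
strip [ 0.5088 -0.4137  1.4406] [[0.3, 1.0], [-0.2, 0.1], [-0.7, -1.0], [0.6, -0.1]]
bar [ 0.50945409 -0.41145629  0.028     ] 0.24819929229356222 -0.13040974496101138
sleeve [ 0.51029798 -0.41069415  0.029     ]
```

jog_arm(
  deltas=[
    [[0.36, 0.7, 3.2, 0, 0], [0.36, 0, 0, -3, 0], [0.36, 0, 0, 0, 0]],
  ],
)

```text
time_s: 11.22
tcp_pos: [0.6252, 0.0225, 0.1149]
eef_rot: [-180.0, -0.3, -170.5]
contact_force: [0.4, -0.5, 0.9]
gripper_width: 0.0597
gripper_force: 0.0
```

jog_arm(
  deltas=[
    [[0.36, 0.2, 0.2, -3, 0], [0.36, 0, 0, -3, 0], [0.36, 0, 0, -1.5, 0], [0.36, 0, 0, 0, 0]],
  ],
)

```text
time_s: 11.72
tcp_pos: [0.6288, 0.0244, 0.0417]
eef_rot: [-180.0, -0.1, -170.5]
contact_force: [0.7, 0.1, 0.8]
gripper_width: 0.0597
gripper_force: 0.0
```

jog_arm(
  deltas=[
    [[0.36, 0, 0, -0.4, 0], [-1, 0, 0, 0, 0], [-1, 0, 0, 0, 0], [-1, 0, 0, 0, 0], [-1, 0, 0, 0, 0], [-1, 0, 0, 0, 0], [-1, 0, 0, 0, 0]],
  ],
  force=15,
)

```text
time_s: 12.6
tcp_pos: [0.6296, 0.0252, 0.0388]
eef_rot: [180.0, 0.1, -170.4]
contact_force: [-0.5, 1.2, 5.3]
gripper_width: 0.0429
gripper_force: 15.0
```

jog_arm(
  deltas=[
    [[-1, 0, 0, 1, 0], [-1, 0, 0, 3, 0], [-1, 0, 0, 4, 0], [-1, 0, 0, 2, 0], [-1, 0, 0, 0, 0]],
  ],
)

```text
time_s: 13.22
tcp_pos: [0.63, 0.0251, 0.1402]
eef_rot: [180.0, 0.2, -170.4]
contact_force: [-0.1, 0.0, -1.2]
gripper_width: 0.043
gripper_force: 15.0
```

jog_arm(
  deltas=[
    [[-1, -1.3, -2.5, 0, 0], [-1, -2.3, -4.5, 0, 0], [-1, -2.6, -5, 0, 0], [-1, -2.6, -5, 0, 0], [-1, -2.6, -4.5, 0, 0], [-1, -2.0, -3.5, 0, 0], [-1, -1.15, -2.45, 0, 0], [-1, 0, 0, 0, 0]],
  ],
)

```text
time_s: 14.22
tcp_pos: [0.4812, -0.2512, 0.1369]
eef_rot: [179.9, -0.1, -170.6]
contact_force: [0.9, 0.4, -1.3]
gripper_width: 0.0428
gripper_force: 15.0
```

jog_arm(
  deltas=[
    [[-1, 0, 0, 0, 0], [-1, 0, 0, -2, 0], [-1, 0, 0, -2, 0], [-1, 0, 0, -1.5, 0], [-1, 0, 0, -0.5, 0], [-1, 0, 0, 0, 0]],
  ],
)

```text
time_s: 14.98
tcp_pos: [0.4838, -0.2494, 0.0779]
eef_rot: [180.0, -0.0, -170.4]
contact_force: [-0.6, -0.3, 1.0]
gripper_width: 0.0428
gripper_force: 15.0
```

```bash
python3 - <<'E'
from h import *
a=cv2.imwrite("pics/s4.png",r.capture("side"))
crop("pics/s4.png","pics/s4c.png",180,180,380,330,4)
print(r.get_state()["tcp_pos"])
E
```

```text
[ 0.48404693 -0.24948321  0.07838312]
```

View pics/s4c.png

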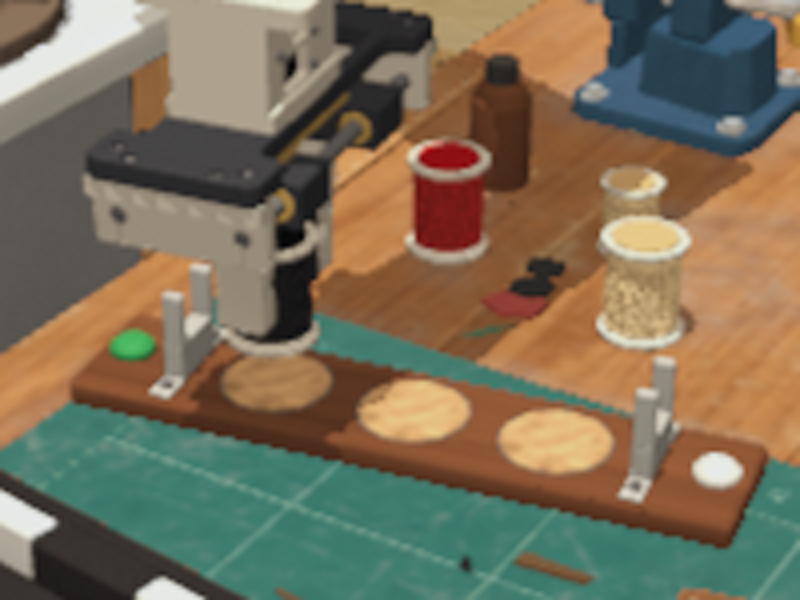

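```bash
python3 - <<'E'
from h import *
Q=lambda x,y:(180+(x+.5)/4-.5,180+(y+.5)/4-.5)
print(atz("side",*Q(276,382),.015))
for x,y in((270,333),(269,335)):print(atz("side",*Q(x,y),.0396))
E
```

```text
[ 0.48413843 -0.2493047   0.015     ]
[ 0.4806775  -0.24821807  0.0396    ]
[ 0.48132067 -0.24993538  0.0396    ]
```

jog_arm(
  deltas=[
    [[-1, 0.2, 0, -1, 0], [-1, 0, 0, -0.8, 0], [-1, 0, 0, -0.4, 0], [-1, 0, 0, -0.15, 0], [-1, 0, 0, 0, 0]],
  ],
)

```text
time_s: 15.65
tcp_pos: [0.4857, -0.2496, 0.0545]
eef_rot: [180.0, -0.0, -170.4]
contact_force: [0.0, 0.9, -0.2]
gripper_width: 0.0429
gripper_force: 15.0
```

jog_arm(
  deltas=[
    [[-1, 0, 0, -0.08, 0], [-1, 0, 0, 0, 0], [0.3, 0, 0, 0, 0], [0.3, 0, 0, 0, 0], [0.3, 0, 0, 1, 0], [0.3, 0, 0, 3, 0], [0.3, 0, 0, 4, 0], [0.3, 0, 0, 1, 0]],
  ],
)

```text
time_s: 16.65
tcp_pos: [0.4872, -0.2499, 0.1472]
eef_rot: [-179.9, 0.3, -170.4]
contact_force: [0.2, -0.1, -0.4]
gripper_width: 0.0569
gripper_force: 0.0
```

jog_arm(
  deltas=[
    [[0.3, -0.3, 2, 0, -0.04], [0.3, -0.3, 4, 0, -0.12], [0.3, -0.3, 4, 0, -0.12], [0.3, -0.3, 4, 0, -0.12], [0.3, -0.3, 2.5, 0, -0.12], [0.3, -0.25, 1.4, 0, 0], [0.3, 0, 0, 0, 0], [0.3, 0, 0, -3, 0]],
  ],
)

```text
time_s: 17.65
tcp_pos: [0.47, -0.0706, 0.1152]
eef_rot: [179.9, 0.2, 159.9]
contact_force: [-0.1, 0.3, -0.6]
gripper_width: 0.057
gripper_force: 0.0
```

```bash
python3 - <<'E'
from h import *
a=cv2.imwrite("pics/s5.png",r.capture("side"))
crop("pics/s5.png","pics/s5c.png",180,180,380,330,4)
s=r.get_state();print(s["tcp_pos"],s["eef_rot"])
E
```

```text
[ 0.46679299 -0.07110435  0.11052573] [-1.79962301e+02 -1.43717543e-01  1.59800207e+02]
```

View pics/s5c.png

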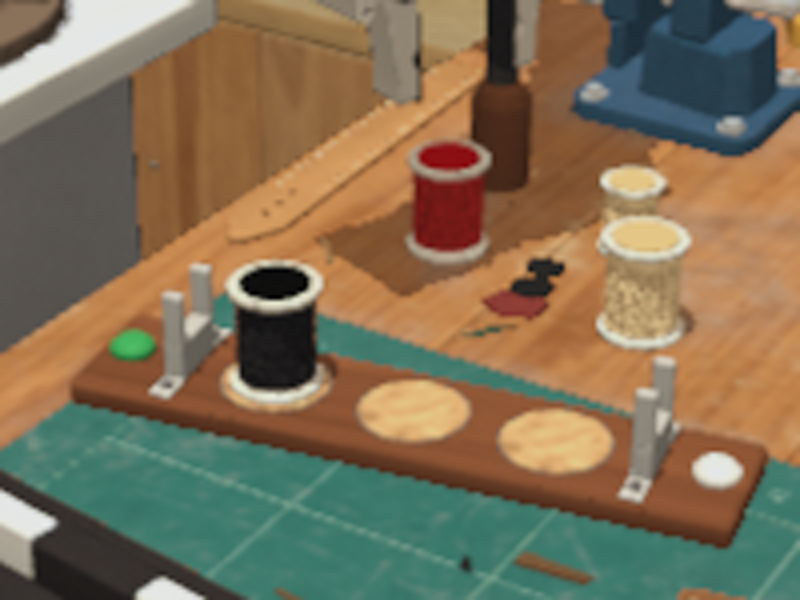

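```bash
python3 - <<'E'
from h import *
Q=lambda x,y:(180+(x+.5)/4-.5,180+(y+.5)/4-.5)
print(atz("side",*Q(274,287),.067),"red",atz("side",*Q(449,160),.052),"sand",atz("side",*Q(645,238),.052))
E
```

```text
[ 0.48600338 -0.25167745  0.067     ] red [ 0.4703406 -0.0717909  0.052    ] sand [ 0.59488529 -0.09417852  0.052     ]
```

jog_arm(
  deltas=[
    [[0.3, 0, 0, -3, 0], [0.3, 0, 0, -2.5, 0], [0.3, 0, 0, -1.3, 0], [0.3, 0, 0, 0, 0]],
  ],
)

```text
time_s: 18.2
tcp_pos: [0.4678, -0.0711, 0.0453]
eef_rot: [-179.9, -0.1, 159.8]
contact_force: [0.4, -0.1, -0.2]
gripper_width: 0.0567
gripper_force: 0.0
```

jog_arm(
  deltas=[
    [[0.3, 0.1, 0, -0.65, 0], [0.3, 0, 0, 0, 0], [-1, 0, 0, 0, 0], [-1, 0, 0, 0, 0], [-1, 0, 0, 0, 0], [-1, 0, 0, 0, 0], [-1, 0, 0, 0, 0]],
  ],
)

```text
time_s: 19.08
tcp_pos: [0.4694, -0.0705, 0.0396]
eef_rot: [180.0, 0.0, 159.8]
contact_force: [-1.4, 1.2, 6.3]
gripper_width: 0.0427
gripper_force: 15.0
```

jog_arm(
  deltas=[
    [[-1, 0, 0, 1, 0], [-1, 0, 0, 3, 0], [-1, 0, 0, 4, 0], [-1, 0, 0, 3, 0], [-1, 0, 0, 0, 0]],
  ],
)

```text
time_s: 19.7
tcp_pos: [0.4706, -0.0703, 0.152]
eef_rot: [179.8, 0.3, 159.8]
contact_force: [0.8, 0.3, -1.0]
gripper_width: 0.0427
gripper_force: 15.0
```

jog_arm(
  deltas=[
    [[-1, 0.7, -1.5, 0, 0.05], [-1, 1.5, -3, 0, 0.1], [-1, 1.6, -3.3, 0, 0.1], [-1, 1.6, -3.3, 0, 0.1], [-1, 1.5, -3, 0, 0.1], [-1, 0.8, -1.8, 0, 0.07], [-1, 0.4, -0.8, 0, 0], [-1, 0, 0, 0, 0]],
  ],
)

```text
time_s: 20.7
tcp_pos: [0.5497, -0.2376, 0.1485]
eef_rot: [180.0, -0.1, -170.6]
contact_force: [-0.8, 0.1, -0.7]
gripper_width: 0.0427
gripper_force: 15.0
```

jog_arm(
  deltas=[
    [[-1, 0, 0, -2.5, 0], [-1, 0, 0, -2.5, 0], [-1, 0, 0, -1.5, 0], [-1, 0, 0, -1, 0], [-1, 0, 0, 0, 0], [-1, 0, 0, 0, 0]],
  ],
)

```text
time_s: 21.45
tcp_pos: [0.5507, -0.2376, 0.075]
eef_rot: [-180.0, 0.1, -170.4]
contact_force: [0.7, -0.3, 0.2]
gripper_width: 0.0429
gripper_force: 15.0
```

```bash
python3 - <<'E'
from h import *
a=cv2.imwrite("pics/s6.png",r.capture("side"))
crop("pics/s6.png","pics/s6c.png",210,200,330,300,6)
s=r.get_state();print(s["tcp_pos"],s["eef_rot"])
E
```

```text
[ 0.55072341 -0.2376122   0.07506828] [-1.79972929e+02  7.18019679e-02 -1.70440649e+02]
```

View pics/s6c.png

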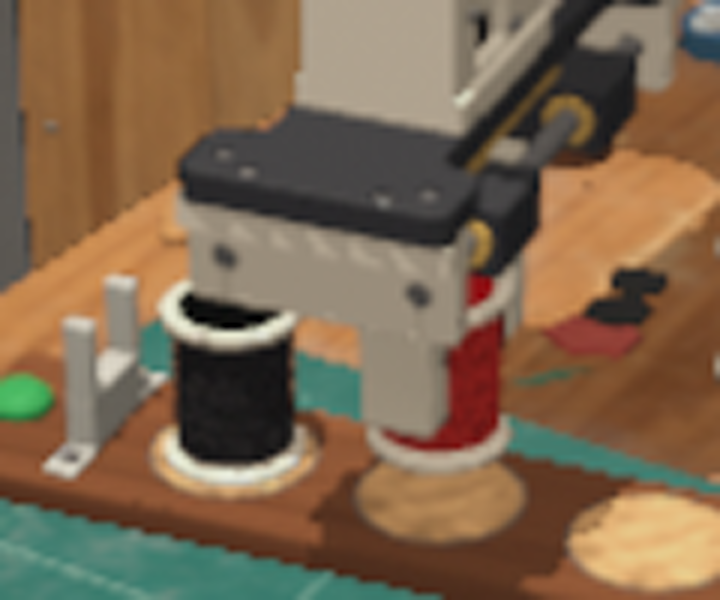

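jog_arm(
  deltas=[
    [[-1, 0, 0, -1, 0], [-1, 0, 0, -0.7, 0], [-1, 0, 0, -0.3, 0], [-1, 0, 0, -0.05, 0], [-1, 0, 0, 0, 0]],
  ],
)

```text
time_s: 22.12
tcp_pos: [0.5497, -0.2375, 0.0545]
eef_rot: [180.0, -0.0, -170.4]
contact_force: [-5.1, 3.4, 10.8]
gripper_width: 0.0423
gripper_force: 15.0
```

jog_arm(
  deltas=[
    [[-1, 0, 0, 0.05, 0], [0.3, 0, 0, 0, 0], [0.3, 0, 0, 0, 0], [0.3, 0, 0, 0, 0], [0.3, 0, 0, 1, 0], [0.3, 0, 0, 3, 0], [0.3, 0, 0, 4, 0], [0.3, 0, 0, 1, 0]],
  ],
)

```text
time_s: 23.12
tcp_pos: [0.5518, -0.2379, 0.1479]
eef_rot: [-179.9, 0.3, -170.4]
contact_force: [-0.2, -0.5, -0.2]
gripper_width: 0.0571
gripper_force: 0.0
```

jog_arm(
  deltas=[
    [[0.3, 0.6, 2, 0, 0], [0.3, 1, 3.5, 0, 0], [0.3, 1.2, 4, 0, 0], [0.3, 1, 3.3, 0, 0], [0.3, 0.5, 1.6, 0, 0], [0.3, 0, 0, 0, 0], [0.3, 0, 0, -3, 0], [0.3, 0, 0, 0, 0]],
  ],
)

```text
time_s: 24.12
tcp_pos: [0.591, -0.0942, 0.112]
eef_rot: [180.0, -0.3, -170.5]
contact_force: [0.4, -0.2, -0.6]
gripper_width: 0.0569
gripper_force: 0.0
```

jog_arm(
  deltas=[
    [[0.3, 0.1, 0.1, -3, 0], [0.3, 0, 0, -2.5, 0], [0.3, 0, 0, -1.5, 0], [0.3, 0, 0, -0.3, 0], [0.3, 0, 0, 0, 0]],
  ],
)

```text
time_s: 24.75
tcp_pos: [0.5947, -0.0927, 0.042]
eef_rot: [-180.0, 0.0, -170.4]
contact_force: [-0.1, 0.4, 0.7]
gripper_width: 0.0568
gripper_force: 0.0
```

jog_arm(
  deltas=[
    [[0.3, 0, 0, -0.3, 0], [-1, 0, 0, 0, 0], [-1, 0, 0, 0, 0], [-1, 0, 0, 0, 0], [-1, 0, 0, 0, 0], [-1, 0, 0, 0, 0], [-1, 0, 0, 0, 0]],
  ],
)

```text
time_s: 25.62
tcp_pos: [0.5944, -0.0925, 0.0386]
eef_rot: [-180.0, 0.0, -170.4]
contact_force: [-1.6, -0.1, 7.2]
gripper_width: 0.0424
gripper_force: 15.0
```

jog_arm(
  deltas=[
    [[-1, 0, 0, 1, 0], [-1, 0, 0, 3, 0], [-1, 0, 0, 4, 0], [-1, 0, 0, 3, 0], [-1, 0, 0, 0, 0]],
  ],
)

```text
time_s: 26.25
tcp_pos: [0.5956, -0.0924, 0.1513]
eef_rot: [-180.0, 0.3, -170.4]
contact_force: [-0.2, -0.4, 0.1]
gripper_width: 0.0427
gripper_force: 15.0
```

jog_arm(
  deltas=[
    [[-1, 0.3, -1.5, 0, 0], [-1, 0.5, -3, 0, 0], [-1, 0.6, -3.5, 0, 0], [-1, 0.5, -3, 0, 0], [-1, 0.35, -2.3, 0, 0], [-1, 0, 0, 0, 0], [-1, 0, 0, -2.5, 0], [-1, 0, 0, -2.5, 0]],
  ],
)

```text
time_s: 27.25
tcp_pos: [0.6165, -0.2251, 0.0975]
eef_rot: [180.0, 0.0, -170.4]
contact_force: [0.3, 0.2, -1.3]
gripper_width: 0.0427
gripper_force: 15.0
```

jog_arm(
  deltas=[
    [[-1, 0, 0, -1.5, 0], [-1, 0, 0, -1, 0], [-1, 0, 0, 0, 0], [-1, 0, 0, 0, 0]],
  ],
)

```text
time_s: 27.75
tcp_pos: [0.6173, -0.2256, 0.0741]
eef_rot: [-180.0, 0.1, -170.4]
contact_force: [-0.6, -0.5, -1.0]
gripper_width: 0.0428
gripper_force: 15.0
```

```bash
python3 - <<'E'
from h import *
a=cv2.imwrite("pics/s7.png",r.capture("side"))
crop("pics/s7.png","pics/s7c.png",220,200,360,300,5)
s=r.get_state();print(s["tcp_pos"],s["eef_rot"])
E
```

```text
[ 0.6172639  -0.22558841  0.07418886] [-1.79972199e+02  7.99598700e-02 -1.70430603e+02]
```

View pics/s7c.png

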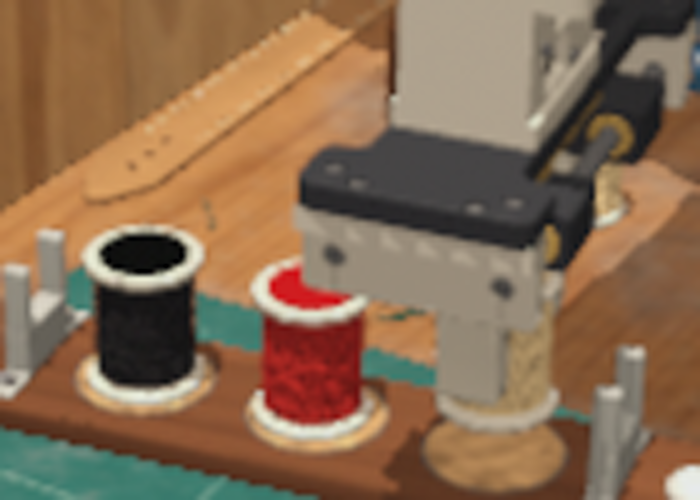

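jog_arm(
  deltas=[
    [[-1, 0, 0, -1, 0], [-1, 0, 0, -0.7, 0], [-1, 0, 0, -0.3, 0], [-1, 0, 0, 0, 0]],
  ],
)

```text
time_s: 28.3
tcp_pos: [0.6162, -0.2255, 0.0536]
eef_rot: [180.0, -0.1, -170.4]
contact_force: [-2.6, 1.1, 6.2]
gripper_width: 0.0426
gripper_force: 15.0
```

jog_arm(
  deltas=[
    [[0.3, 0, 0, 0, 0], [0.3, 0, 0, 0, 0], [0.3, 0, 0, 0, 0], [0.3, 0, 0, 1, 0], [0.3, 0, 0, 3, 0], [0.3, 0, 0, 4, 0], [0.3, 0, 0, 2, 0], [0.3, 0, 0, 0, 0]],
  ],
)

```text
time_s: 29.3
tcp_pos: [0.6179, -0.2258, 0.1561]
eef_rot: [-179.9, 0.2, -170.4]
contact_force: [0.5, -0.2, -0.4]
gripper_width: 0.0567
gripper_force: 0.0
```

jog_arm(
  deltas=[
    [[0.3, 0, 4, 0, 0], [0.3, 0, 5.5, 0, 0], [0.3, 0, 5.5, 0, 0], [0.3, 0, 5.5, 0, 0], [0.3, 0, 4, 0, 0], [0.3, 0, 0, 0, 0]],
  ],
)

```text
time_s: 30.05
tcp_pos: [0.6163, 0.0221, 0.1526]
eef_rot: [180.0, -0.1, -170.3]
contact_force: [0.4, -0.3, 0.2]
gripper_width: 0.0571
gripper_force: 0.0
```

```bash
python3 - <<'E'
from h import *
cv2.imwrite("pics/s8.png",r.capture("side"));cv2.imwrite("pics/t8.png",r.capture("top"))
a=cv2.resize(cv2.imread("pics/s8.png")[200:300,200:330],None,fx=3,fy=3,interpolation=cv2.INTER_CUBIC)
b=cv2.resize(cv2.imread("pics/t8.png")[160:310,340:470],None,fx=3,fy=3,interpolation=cv2.INTER_CUBIC)
m=np.zeros((450,780,3),np.uint8);m[:300,:390]=a;m[:,390:]=b
cv2.imwrite("pics/m8.png",m)
E
```

```text
(no output)
```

View pics/m8.png

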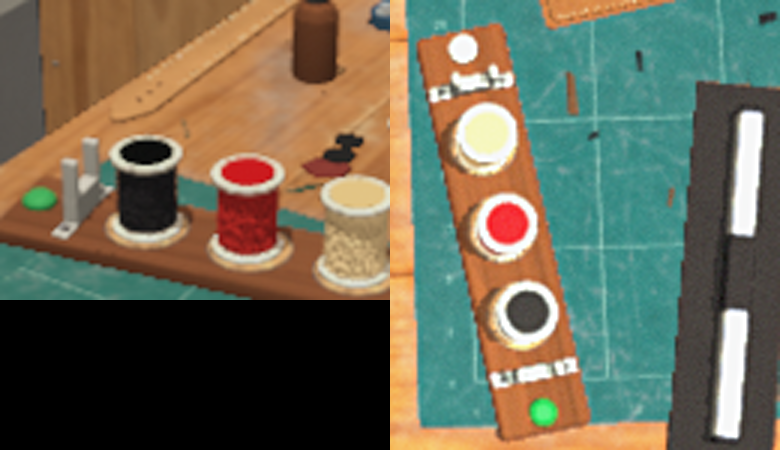

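```bash
python3 - <<'E'
from h import *
y=1.7443;c,s=np.cos(y),np.sin(y)
for n,t,sd,ly in(("sand",(487,134.5),(359,195),-.068),("red",(508,222),(248,172),0),("black",(526,312),(147,152),.068)):
    for p in(atz("top",340+(t[0]-390+.5)/3-.5,160+(t[1]+.5)/3-.5,.067),atz("side",200+(sd[0]+.5)/3-.5,200+(sd[1]+.5)/3-.5,.067)):
        d=p[:2]-(.5504,-.2378);print(n,"local x",round(1e3*(c*d[0]+s*d[1]),1),"y err",round(1e3*(-s*d[0]+c*d[1]-ly),1))
E
```

```text
sand local x 2.0 y err 3.4
sand local x 1.4 y err -0.1
red local x 0.5 y err 1.7
red local x 1.9 y err 1.3
black local x 1.5 y err 0.4
black local x 1.3 y err -1.5
```

```bash
python3 -c "
from plant import r
print(r.close_job())"
```

```text
the job is handed in; nothing more can be done
None
```

The job is handed in at about 30 s. The bar lies lengthwise along the middle of the rubber strip, and the black, red and sand spools stand on the cork discs from green to white, each within about 3 mm of centre. I briefly set the bar back in its brackets to grip it higher before moving it.

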